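Seat the D-bore spool hub on the rewinder spindle

ROBOT

A 6-joint arm with a two-finger parallel gripper is mounted at the origin on the work surface. World frame = base frame: x ahead of the robot, y to its left, z up, the work surface at z = 0. Lengths are in m, angles in degrees, forces in N, time in s.
With the tool pointing down it reaches from about 0.35 to 0.875 m from the base axis. Payload 4.2 kg.
Tool frame: the origin (TCP) lies at the very end of the fingers, on their centre line; the grasp point (between the pads) lies 19 mm behind it (r.grip_point_offset is the distance from the TCP to the grasp point, in m); z points along the fingers, y is the line along which they close (so a half turn about z gives the same grasp; the last joint's range is limited). The gripper opens to 87 mm and grips with 3 to 60 N. Pads are 19 mm wide; open, the fingers measure 117 mm over their backs; the gripper's body (75 mm by 190 mm) begins 51 mm behind the grasp point.
Start: joints at [84.488, 22.042, 0.453, 0, -68.411, -14.817], TCP at [0.217, 0.586, 0.223] pointing down, gripper open.
Joint ranges: [-179.83, 179.83], [-69.29, 118.12], [-61.27, 80.66], [-181.25, 117.63], [-171.15, -9.14], [-177.46, 177.46]. Speed limits (degrees/s): [159.86, 159.86, 180, 180, 180, 180].

INTERFACE

Orientations are given as a 3x3 rotation matrix whose columns are the frame's x, y, z axes.
In Python, from station import r gives the robot as it stands.
- The arm moves only by the tool move_arm, never from a script. Its argument "series" is a list of rows, each a list of 3 entries, a list of its own where there are three numbers: the turn, a rotation vector about the tool's x, y, z as a fraction of full scale, then the shift along the tool's x, y, z as a fraction of full scale, then the opening, from 0 (shut) to 1 (fully open). A call has 1 to 12 rows; each row shifts and turns the commanded pose from where the row before left it, along the tool's axes as they then stand; what a row does not reach is not made up. Full scale, the value 1, is 0.5 m for a shift and 0.1 rad for a turn. A row lasts 1/10 s, in which the tool goes at most 50 mm and 8.59 degrees, less where a joint would pass 70% of its speed; a pose out of reach is approached as far as the arm can. A call with a number of a shift or a turn outside -1 to 1 is refused whole. A call with a gripper value outside its range is refused whole. The fingers move at their own pace and stop on an object; the grip force is fixed at half the most. Time passes only in rows, so rows that do not move let the fingers close. It gives the time, the measured TCP pose, the force, the opening and the grip force at its end, in the units of the state.
- r.sense(): the state, without advancing time (a new reading comes with each control period).
- r.capture(name): name is "scene" or "side" or "wrist"; returns a dict with "img" (480x640x3 uint8, red, green, blue), "fx", "fy", "cx", "cy" (pixels), "k1" (the pictures are not rectified: a ray, as slopes to the right and down, at radius r is drawn at 1 + k1 r^2 times it, then the intrinsics apply), "origin" and "orientation" of the camera in the world. Camera axes: x right, y up, looking along -z (the intrinsics and any distortion apply to the point x, -y, -z); pixel columns grow to the right and rows downward; lengths in m; the calibration is good to about 2 mm. A picture is of the moment at which its call begins. There is no depth.
- r.finish_job(): hands the job in; it is judged then, once.
Trained networks look in the newest picture that a camera, given by its name, has taken for a name from the list of things; names that differ only in an ending like _2 or _b are one class to them, and where a whole thing is asked for, a point or a joint stands for the part that bears it (a point fixed in the world has none). Each returns a list of dicts, best first, with "score" (0 to 1); they miss things now and then, are a little off and sometimes report something else, mostly with a low value. They report only what shows in the picture. A call takes as long as a camera call. They do not tell look-alikes from the thing itself.
- r.cut_out(target, camera): "pixels" (480x640 bool, what is visible of it) and "centre" ([column, row] in pixels, amid what is visible of it).
- r.pinpoint(target, camera): "centre" ([column, row] in pixels: a listed point, or the origin of a listed thing).
The state is a dict: "time_s": time; "joints": joint angles; "joint_velocities": joint speeds; "effort": joint torques, N m; "tcp_pos": TCP position; "ee_rot": TCP orientation; "wrist_force": force on the tool from outside, world axes, zero at the start; "moment": the same for the moment, N m; "gripper_width": opening from 0.0 (shut) to 1.0 (fully open); "gripper_force": force on a finger pad.
Only numpy, scipy, OpenCV 4.12 (cv2) and the standard library are available. Lean on these libraries where they do the work, as an engineer would, in place of code of your own. Each camera call takes 0.05 s, during which the arm holds its last target. There are 200 camera calls.

TASK

In the print farm, fetch the one freshly printed white hub whose bore is D-shaped from the black build plate and fit it on the steel D-shaped spindle of the spool rewinder: turn it so that the flat in its bore meets the flat of the spindle, and lower it until it sits fully home, flat on the round metal platter, and let go. Leave the two round-bored hubs where they stand.

Things in the scene. Friction and masses are not known exactly. Their poses are not given: they have to be found in the camera images.
- d_hub: white printed collar, upright on the black build plate (4 mm thick). Outside round, 56 mm across (grip there, at any yaw), 40 mm high, 60 g. The bore goes right through and is D-shaped: half-moon of radius 21.5 mm on the -x side, closed by a flat at x = 3.5 mm; the +x side is solid. Neighbours 90 mm or more away, centre to centre. Origin: outside's centre, at the underside; +x to the solid half, square to the flat.
- spindle_seat (a point): spindle axis at the top of the rewinder's dark steel platter (104 mm across, 45 mm above the bench). From it rises the fixed steel spindle: half a disc, radius 18 mm, round on -x, flat at x = 0 facing +x; straight for 42 mm, then tapering, 56 mm in all. Hub home: its origin here, its +x along this +x; play 3.5 mm all round, about 11 degrees of yaw; it will not fit turned by 180 degrees.
- round_hub_1: white printed plastic hub with a plain ROUND bore right through: outside 56 mm across, bore 43 mm, 40 mm high, otherwise like the D hub; standing upright on the same black build plate. Not to be used. Origin: centre of its underside, z up.
- round_hub_2: white printed plastic hub with a plain ROUND bore right through: outside 56 mm across, bore 43 mm, 40 mm high, otherwise like the D hub; standing upright on the same black build plate. Not to be used. Origin: centre of its underside, z up.
Not all that is in view belongs to the job. What is shaped like the part that bears spindle_seat but pink or yellow is not meant. Leave any orange look-alike of the d_hub alone.

How it is judged (in metres and radians):
At the end, for the whole second after the job is handed in: The D hub is on the spindle: its axis within 10 mm of the spindle axis, its underside within 4 mm of the platter's top, upright within 6 degrees, its flat parallel to the spindle's within 20 degrees, at rest and let go (horizontal distance between d_hub and spindle_seat below 0.01 m and z of d_hub in the frame of spindle_seat between -0.004 and 0.004 m and angle between the x axis of d_hub and the x axis of spindle_seat, either way round below 0.35 rad and angle between d_hub's own z axis and vertical below 0.1 rad and linear speed of d_hub below 0.02 m/s); the robot touches nothing.
It fails at once if a round-bored hub is moved more than 30 mm (distance of any of round_hub_1, round_hub_2 from where it was at the start of the episode above 0.03 m).
It also fails if it takes over 35 s, if anything falls off the work surface, if the arm or the gripper's body presses on something with over 40 N, if the wrist force passes 120 N, or if a joint passes its speed limit or range.

## Working session

There is one attempt and no reset: what is moved stays moved. The work goes in short steps, Python scripts to look and compute and a tool call to move; the robot and the scene stay as the last step left them, time stands still between calls to the robot, and variables do not carry over. Pictures are saved under pics/ and viewed, at most 10 in all, crops included, and the job is handed in when it is done.

Besides the shell and the picture viewer there is one more tool, called after "Request:" as name([rows], argument=value, ...), one row to a line, values as JSON. move_arm: Moves the arm, as the interface text tells. Its arguments: {"type":"object","properties":{"series":{"type":"array"}},"required":["series"]}

```bash
mkdir -p pics
cat > h.py <<'E'
import numpy as np, cv2
from station import r
def ray(c,px):
    K=np.array([[c["fx"],0,c["cx"]],[0,c["fy"],c["cy"]],[0,0,1.]])
    d=cv2.undistortPoints(np.array([[px]],float),K,np.array([c["k1"],0,0,0,0.]))[0,0]
    # refine: k1 model is radial on undistorted slopes (same as OpenCV)
    v=np.array([d[0],-d[1],-1.]); return np.array(c["origin"]),np.array(c["orientation"])@v
def onz(c,px,z):
    o,v=ray(c,px); return o+v*(z-o[2])/v[2]
def proj(c,P):
    p=(np.array(P)-c["origin"])@np.array(c["orientation"]); x,y=p[0]/-p[2],-p[1]/-p[2]
    f=1+c["k1"]*(x*x+y*y); return np.array([c["cx"]+c["fx"]*x*f,c["cy"]+c["fy"]*y*f])
def save(n,img): cv2.imwrite(f"pics/{n}.png",cv2.cvtColor(img,cv2.COLOR_RGB2BGR))
E
python3 - <<'E'
from h import *
ims=[]
for n in ["scene","side","wrist"]:
    c=r.capture(n); ims.append(c["img"]); print(n,c["origin"],np.round(c["orientation"],2).tolist(),c["fx"],c["k1"])
    for t,z in [("d_hub",.004),("round_hub_1",.004),("spindle_seat",.045)]:
        for d in r.pinpoint(t,n): print(t,np.round(d["score"],2),np.round(d["centre"]),np.round(onz(c,d["centre"],z),3))
save("scene",ims[0]); save("ws",np.vstack([cv2.resize(i,(400,300)) for i in ims[1:]]))
E
```

```text
scene [1.31493756 0.57173511 0.63824851] [[-0.65, -0.4, 0.64], [0.76, -0.32, 0.57], [-0.02, 0.86, 0.51]] 552.5480629794519 0.022738499929462537
d_hub 0.96 [401. 291.] [0.57  0.121 0.004]
d_hub 0.66 [381. 342.] [0.713 0.174 0.004]
round_hub_1 0.71 [462. 307.] [0.541 0.233 0.004]
round_hub_1 0.67 [431. 272.] [0.477 0.13  0.004]
spindle_seat 0.94 [202. 266.] [ 0.794 -0.195  0.045]
spindle_seat 0.92 [267. 221.] [ 0.588 -0.224  0.045]
spindle_seat 0.66 [297. 178.] [ 0.38  -0.327  0.045]
side [ 0.32682703 -0.66491028  0.82391655] [[0.94, 0.25, -0.24], [-0.35, 0.71, -0.61], [0.02, 0.66, 0.75]] 476.02838131599276 -0.06436977935596144
d_hub 0.85 [307. 202.] [0.575 0.126 0.004]
d_hub 0.77 [348. 179.] [0.702 0.17  0.004]
round_hub_1 0.68 [267. 211.] [0.475 0.128 0.004]
round_hub_1 0.65 [277. 179.] [0.53  0.23  0.004]
spindle_seat 0.67 [372. 304.] [ 0.59  -0.223  0.045]
spindle_seat 0.58 [275. 395.] [ 0.364 -0.335  0.045]
spindle_seat 0.55 [456. 268.] [ 0.792 -0.201  0.045]
wrist [0.29110147 0.55895789 0.38551187] [[-0.35, 0.9, 0.27], [-0.94, -0.33, -0.1], [0.0, -0.29, 0.96]] 376.47168596230057 -0.07431011875254818
```

View pics/scene.png

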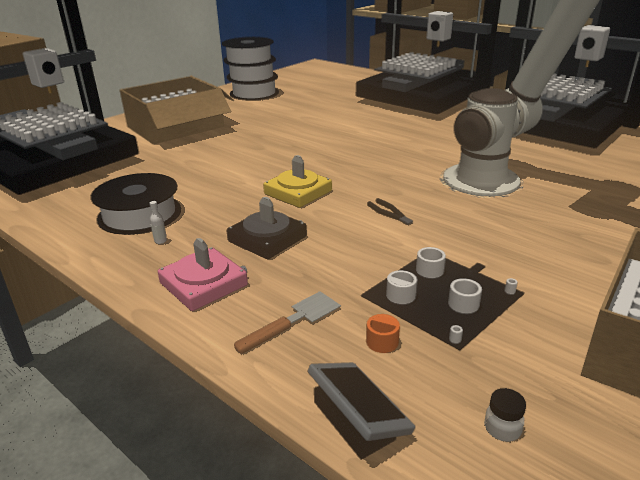

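View pics/ws.png

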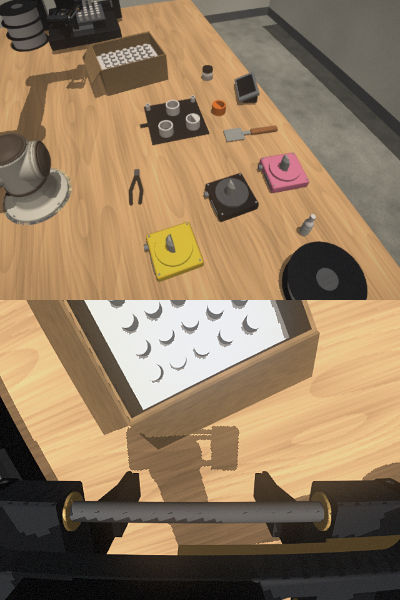

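The white hubs in the scene picture are at (401,287), (430,262) and (465,295). The networks call (401,287) the D hub, and the orange one at (382,333) is a look-alike. The dark rewinder at (267,225) is the right one; pink and yellow are decoys. I'll confirm this in one enlarged crop.

Run:
```python
from h import *
a=r.capture("scene")["img"][240:320,375:495]; b=r.capture("side")["img"]
f=lambda i:cv2.resize(i,(400,290),interpolation=cv2.INTER_CUBIC)
s=r.capture("scene")["img"]
save("crop",np.vstack([np.hstack([f(a),f(b[150:230,240:350])]),np.hstack([f(s[190:260,220:315]),f(b[265:360,310:425])])]))
c=r.capture("wrist"); st=r.sense(); R=np.array(st["ee_rot"]); print(R.round(3).tolist(),st["tcp_pos"],(R.T@(np.array(c["origin"])-st["tcp_pos"])).round(3),(R.T@np.array(c["orientation"])).round(2).tolist())
```

```text
[[0.938, -0.347, -0.0], [-0.347, -0.938, 0.0], [-0.0, -0.0, -1.0]] [0.21708098 0.58605189 0.22255793] [ 0.079 -0.    -0.163] [[-0.0, 0.96, 0.29], [1.0, 0.0, -0.0], [-0.0, 0.29, -0.96]]
```

View pics/crop.png

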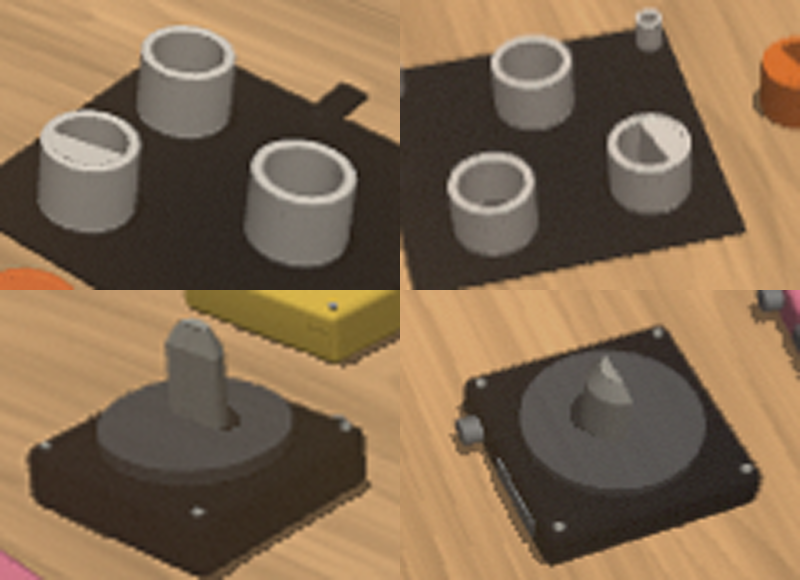

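The crop confirms it: the white hub at (401,287) has the D bore, the other two white hubs are round, and the dark rewinder carries the steel spindle. I'll move above the D hub.

Request:
move_arm([
  [[0,0,0],[0.08,0.05,-0.02],1],
  [[0,0,0],[0.08,0.05,-0.02],1],
  [[0,0,0],[0.08,0.05,-0.02],1],
  [[0,0,0],[0.08,0.05,-0.02],1],
  [[0,0,0],[0.08,0.05,0],1],
  [[0,0,0],[0.08,0.05,0],1],
  [[0,0,0],[0.08,0.05,0],1],
  [[0,0,0],[0.08,0.05,0.02],1],
  [[0,0,0],[0.08,0.05,0.02],1],
  [[0,0,0],[0.08,0.05,0.02],1],
  [[0,0,0],[0.08,0.05,0.03],1],
  [[0,0,0],[0.07,0.05,0.03],1],
])

```text
time_s: 2.0
tcp_pos: [0.5596, 0.138, 0.2024]
ee_rot: [[0.938, -0.348, 0.001], [-0.348, -0.938, 0.0], [0.001, -0.001, -1.0]]
wrist_force: [0.9, 1.2, -0.7]
gripper_width: 0.998
gripper_force: 0.0
```

Request:
move_arm([
  [[0,0,0],[0.02,0.02,0.04],1],
  [[0,0,0],[0,0,0.04],1],
  [[0,0,0],[0,0,0],1],
  [[0,0,0],[0,0,0],1],
])

```text
time_s: 2.4
tcp_pos: [0.5645, 0.127, 0.1629]
ee_rot: [[0.938, -0.347, 0.0], [-0.347, -0.938, -0.0], [0.0, 0.0, -1.0]]
wrist_force: [-0.0, 0.1, 0.8]
gripper_width: 1.002
gripper_force: 0.0
```

Run:
```python
from h import *
c=r.capture("wrist"); st=r.sense(); print(st["tcp_pos"],np.round(st["joints"],1),st["time_s"])
for d in r.pinpoint("d_hub","wrist"): print(d["score"],np.round(d["centre"]),onz(c,d["centre"],.004).round(4))
for d in r.cut_out("d_hub","wrist"): print(d["score"],d["centre"],d["pixels"].sum(),onz(c,d["centre"],.044).round(4))
save("w1",c["img"])
```

```text
[0.56483263 0.12740456 0.16371153] [ 28.8  20.3 -11.2   0.  -58.4  41. ] 2.45
0.73 [311. 199.] [0.5797 0.1252 0.004 ]
0.57 [202.  78.] [0.7039 0.1722 0.004 ]
0.83 [309.3, 203.8] 3613 [0.5841 0.1243 0.044 ]
0.68 [193.6, 76.1] 4862 [0.6992 0.1687 0.044 ]
```

View pics/w1.png

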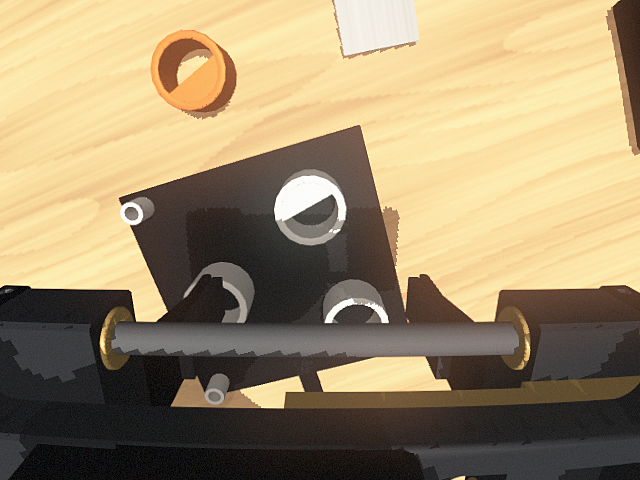

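The wrist picture shows the D hub at about (310,207). Its flat runs from (285,222) to (336,192), with the solid half at upper left. The round hubs are at (222,295) and (356,310), and the orange one is at (192,70).

Run:
```python
from h import *
c=r.capture("wrist"); g=cv2.cvtColor(c["img"],cv2.COLOR_RGB2GRAY)
print(g[165:250:4,270:352:4])
m=np.zeros_like(g); m[165:250,270:352]=g[165:250,270:352]>170
ys,xs=np.nonzero(m); P=np.array([onz(c,(x,y),.044)[:2] for x,y in zip(xs,ys)])
print(len(P),cv2.minEnclosingCircle((P*1000).astype(np.float32)))
ee=[onz(c,p,.044)[:2] for p in [(285,222),(336,192)]]; d=ee[1]-ee[0]; print(ee,np.linalg.norm(d),np.degrees(np.arctan2(d[1],d[0])))
big=cv2.resize(c["img"][160:255,260:360],(800,600)); 
for p in [(0.58,.1245)]:
    pass
save("w1b",big)
```

```text
[[ 82  85  86  86  87  89  90  89  90  89  88  92  87  91  91  89  93  94
   91  90  88]
 [ 85  86  86  84  84  91  89  89  86 103 103 100  86  89  91  94  89  92
   91  90  90]
 [ 82  85  81  84  85  89  81 131 138 141 139 148 143 146 141  90  92  95
   89  95  96]
 [ 82  84  84  83  82  94 136 126 255 255 255 255 255 196 139 144  87  90
   88  87  92]
 [ 79  84  82  83  92 116 255 252 252 252 251 250 251 252 252 245 144  87
   96  92  88]
 [ 83  79  85  83 129 254 252 248 252 252 252 252 252 247 246 252 255 133
   88  93  90]
 [ 81  79  81  99 252 252 250 252 252 251 252 252 252 252 251 248 252 255
   94  90  87]
 [ 77  78  66 255 252 252 252 252 252 251 251 252 251 252 252 253 255 252
  222  84  89]
 [ 74  82 226 252 250 251 252 252 252 251 252 252 251 252 255  63  63 253
  253  78  89]
 [ 77  77 255 252 253 251 251 251 252 251 251 252 255  74  85  90  71 255
  252 128  90]
 [ 80  72 255 251 251 252 251 252 252 251 255 112  83  89  83  88  71  95
  252 251  90]
 [ 71  69 252 252 252 251 251 251 255 167  77  86  85  88  88  85  66  98
  252 255  75]
 [ 70  72 253 251 251 251 252 24
[... 331 characters left out ...]
53  57 154 166 166 117 120 123 124 124 128 124 126 127 111 168 254
   79  61  64]
 [ 56  56  53  57 167 167 168 118 122 122 124 125 122 122 118 173 186  91
   61  64  59]
 [ 50  52  48  53  54 168 169 178 170 129 124 121 154 177 175 170 127  75
   72  77  67]
 [ 43  55  49  45  47  55  57 175 166 166 175 171 168 168 201  69  77  71
   76  59  59]
 [ 47  47  56  55  57  49  56  49  51  66  85  76  55  54  61  67  74  69
   69  60  59]
 [ 47  45  51  49  52  48  50  52  56  52  58  55  60  55  53  69  68  76
   72  73  58]]
2198 ((578.9144287109375, 125.85562896728516), 27.645605087280273)
[array([0.57756062, 0.14815761]), array([0.58606555, 0.10312342])] 0.04583025923143276 -79.30536482890199
```

View pics/w1b.png

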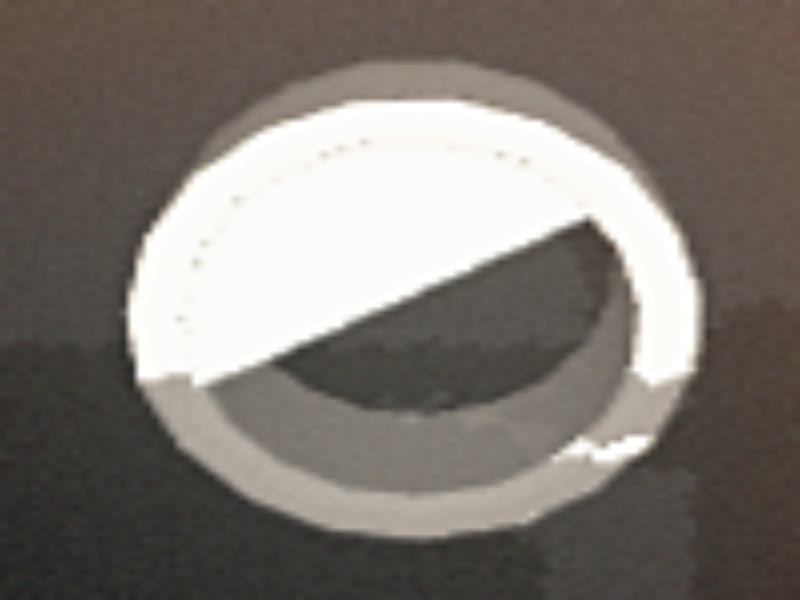

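The top rim fits a circle of radius 27.6 mm (28 expected), centred at (0.579, 0.126). The flat's normal, hub +x, is at about 10° yaw. I'll descend and grip.

Request:
move_arm([
  [[0,0,0],[0.028,-0.007,0.05],1],
  [[0,0,0],[0,0,0.08],1],
  [[0,0,0],[0,0,0.08],1],
  [[0,0,0],[0,0,0.06],1],
  [[0,0,0],[0,0,0.035],1],
  [[0,0,0],[0,0,0],1],
  [[0,0,0],[0,0,0],0],
  [[0,0,0],[0,0,0],0],
  [[0,0,0],[0,0,0],0],
  [[0,0,0],[0,0,0],0],
  [[0,0,0],[0,0,0],0],
  [[0,0,0],[0,0,0],0],
])

```text
time_s: 3.8
tcp_pos: [0.5789, 0.1255, 0.0109]
ee_rot: [[0.938, -0.347, 0.001], [-0.347, -0.938, 0.0], [0.001, -0.001, -1.0]]
wrist_force: [-1.2, 0.1, 5.1]
gripper_width: 0.641
gripper_force: 30.0
```

Run:
```python
from h import *
s=r.sense(); print(s["tcp_pos"],s["gripper_width"],s["gripper_force"],s["wrist_force"],s["joints"])
# spindle: flat yaw from scene & side crops. crop->pixel
c=r.capture("scene"); d=r.capture("side"); 
p=[r.pinpoint("spindle_seat",n) for n in ("scene","side")]
for cc,q in zip((c,d),p):
    for x in q: print(x["centre"],onz(cc,x["centre"],.045).round(4))
# top-of-spindle base corners seen in crop: scene crop scale 400/95,290/70
f=lambda x,y:(220+x*95/400,190+(y-290)*70/290)
for a in [(168,412),(222,428),(168,352),(224,366)]: print(f(*a),onz(c,f(*a),.045 if a[1]>400 else .087).round(4))
```

```text
[0.57893719 0.12545873 0.01091144] 0.6413028711378054 30.000592661177812 [-1.17526249  0.14904896  5.12491877] [ 2.78821988e+01  3.19012704e+01 -1.80379361e+01  1.41537567e-02
 -3.99908345e+01  4.17929386e+01]
[294.1, 179.0] [ 0.3872 -0.3289  0.045 ]
[267.6, 221.0] [ 0.586  -0.2237  0.045 ]
[456.4, 264.3] [ 0.7972 -0.1932  0.045 ]
[373.8, 304.4] [ 0.5945 -0.2245  0.045 ]
[275.7, 394.6] [ 0.3653 -0.3338  0.045 ]
(259.9, 219.44827586206895) [ 0.5918 -0.2422  0.045 ]
(272.725, 223.31034482758622) [ 0.5863 -0.2074  0.045 ]
(259.9, 204.9655172413793) [ 0.5975 -0.2318  0.087 ]
(273.2, 208.3448275862069) [ 0.5905 -0.198   0.087 ]
```

Request:
move_arm([
  [[0,0,0],[0,0,-0.04],0],
  [[0,0,0],[0,0,-0.08],0],
  [[0,0,0],[0,0,-0.09],0],
  [[0,0,0],[0,0,-0.09],0],
  [[0,0,0],[0,0,-0.08],0],
  [[0,0,0],[0.01,0.06,0],0],
  [[0,0,0],[0.02,0.095,0],0],
  [[0,0,0],[0.02,0.095,0],0],
  [[0,0,0],[0.02,0.095,0],0],
  [[0,0,0],[0.02,0.095,0],0],
  [[0,0,0],[0.02,0.095,0],0],
  [[0,0,0],[0.012,0.09,0],0],
])

```text
time_s: 5.2
tcp_pos: [0.5264, -0.1909, 0.1995]
ee_rot: [[0.938, -0.348, -0.001], [-0.348, -0.938, 0.0], [-0.001, 0.0, -1.0]]
wrist_force: [1.3, -0.8, -0.1]
gripper_width: 0.643
gripper_force: 30.0
```

Request:
move_arm([
  [[0,0,0],[0,0.027,0],0],
  [[0,0,0],[0,0,0],0],
  [[0,0,0],[0,0,0],0],
  [[0,0,0],[0,0,0],0],
])

```text
time_s: 5.6
tcp_pos: [0.5228, -0.2004, 0.1999]
ee_rot: [[0.938, -0.346, -0.0], [-0.346, -0.938, 0.0], [-0.0, -0.0, -1.0]]
wrist_force: [-0.0, -0.5, -0.9]
gripper_width: 0.64
gripper_force: 30.0
```

Run:
```python
from h import *
c=r.capture("wrist"); st=r.sense(); print(st["tcp_pos"],np.round(st["joints"],1),st["time_s"],st["gripper_width"])
u,v=0,0
for d in r.pinpoint("spindle_seat","wrist"): print(d["score"],np.round(d["centre"]),onz(c,d["centre"],.045).round(4))
u,v=proj(c,(.589,-.225,.065)); print(u,v); x0,y0=int(u)-60,max(0,int(v)-45); print(x0,y0)
big=cv2.resize(c["img"][y0:y0+90,x0:x0+120],(800,600),interpolation=cv2.INTER_CUBIC)
save("w2",np.hstack([cv2.resize(c["img"],(400,300)),cv2.resize(big,(400,300))])); save("w2b",big)
```

```text
[ 0.52289491 -0.2003578   0.19997879] [ -4.4  16.7 -10.8  -0.  -62.5  74.2] 5.65 0.6428347561359309
0.92 [320. 136.] [ 0.5856 -0.2282  0.045 ]
315.18237687007024 134.0941237793175
255 89
```

View pics/w2.png

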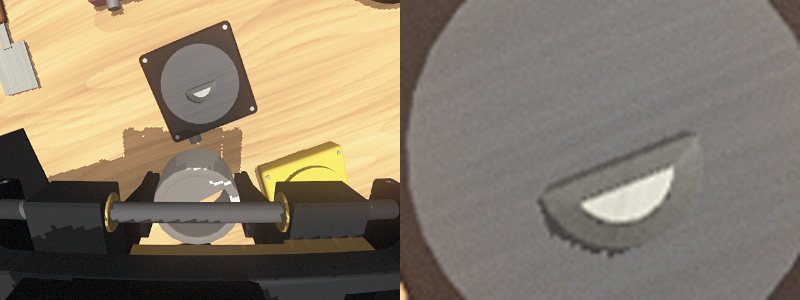

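View pics/w2b.png

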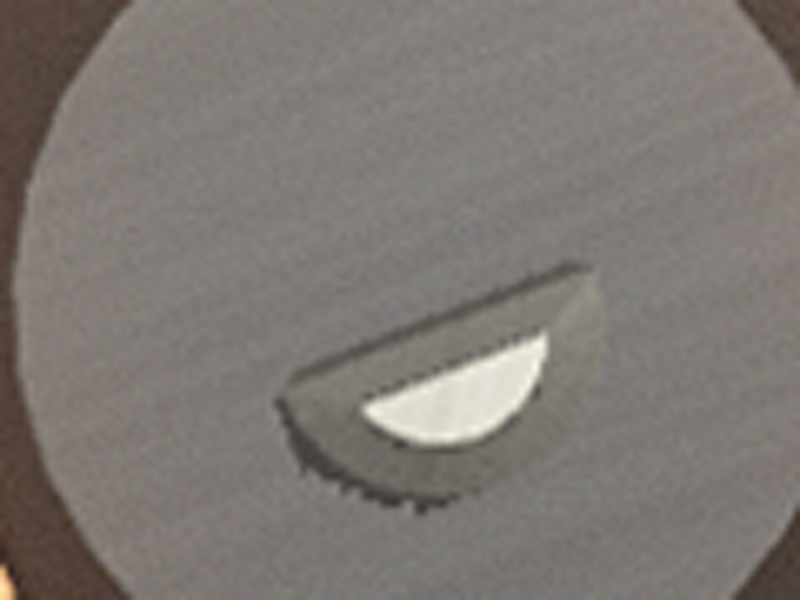

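Run:
```python
from h import *
c=r.capture("wrist")
for z in (.045,.087):
  a,b=[onz(c,p,z) for p in ((297.75,148.25),(343.5,130.25))]; d=b-a; print(z,a.round(4),b.round(4),((a+b)/2).round(4),np.linalg.norm(d),np.degrees(np.arctan2(d[1],d[0]))+90)
# hub flat, from the earlier view (pixels at TCP [.56483,.1274,.16371], same tool orientation)
w=r.capture("wrist"); st=r.sense(); w["origin"]=np.array(w["origin"])-st["tcp_pos"]+np.array([.56483263,.12740456,.16371153])
a,b=[onz(w,p,.044) for p in ((285,221),(333.8,194.0))]; d=b-a; print("hub",((a+b)/2).round(4),np.linalg.norm(d),np.degrees(np.arctan2(d[1],d[0]))+90)
im=cv2.GaussianBlur(c["img"],(3,3),0).astype(int); s=(im[...,0]-im[...,2]); 
cen=proj(c,(.588,-.226,.045)); pts=[]
for t in np.linspace(0,2*np.pi,72,endpoint=False):
    prof=[]; R=np.arange(.042,.062,.0005)
    for q in R:
        u,v=proj(c,(.588+q*np.cos(t),-.226+q*np.sin(t),.045)); prof.append(im[int(round(v)),int(round(u))].sum() if 0<=v<479 and 0<=u<639 else 0)
    g=np.array(prof[4:])-np.array(prof[:-4]); i=g.argmin()
    if g[i]<-60: q=R[i+2]; pts.append((.588+q*np.cos(t),-.226+q*np.sin(t)))
pts=np.array(pts)
for _ in range(4):
    A=np.c_[2*pts,np.ones(len(pts))]; x=np.linalg.lstsq(A,(pts**2).sum(1),rcond=None)[0]; rr=np.sqrt(x[2]+x[0]**2+x[1]**2)
    e=np.abs(np.hypot(*(pts-x[:2]).T)-rr); print(len(pts),x[:2].round(4),rr.round(4),e.max().round(4)); pts=pts[e<max(2*np.median(e),.001)]
```

```text
0.045 [ 0.5829 -0.2072  0.045 ] [ 0.5835 -0.2476  0.045 ] [ 0.5832 -0.2274  0.045 ] 0.04035027017747265 0.9084565773376738
0.087 [ 0.5847 -0.2099  0.087 ] [ 0.5853 -0.2449  0.087 ] [ 0.585  -0.2274  0.087 ] 0.035023413534853096 0.9084565773377733
hub [0.5816 0.1262 0.044 ] 0.043132234722921305 9.203010099454517
72 [ 0.586  -0.2277] 0.0516 0.0009
72 [ 0.586  -0.2277] 0.0516 0.0009
72 [ 0.586  -0.2277] 0.0516 0.0009
72 [ 0.586  -0.2277] 0.0516 0.0009
```

Wrist measurements: the platter circle has radius 51.6 mm (52 expected) and is centred at (0.586, -0.2277). The spindle flat's normal is at 0.9° and the hub's is at 9.2°, so I need a -8.3° turn about world z, which is +0.145 rad about tool z.

Request:
move_arm([
  [[0,0,0],[0.068,0.004,0],0],
  [[0,0,0],[0.069,0.004,0],0],
  [[0,0,0.48],[0,0,0.04],0],
  [[0,0,0.48],[0,0,0.06],0],
  [[0,0,0.49],[0,0,0.05],0],
  [[0,0,0],[0,0,0.02],0],
  [[0,0,0],[0,0,0],0],
  [[0,0,0],[0,0,0],0],
])

```text
time_s: 6.6
tcp_pos: [0.5863, -0.2292, 0.1163]
ee_rot: [[0.878, -0.478, 0.002], [-0.478, -0.878, -0.001], [0.002, -0.0, -1.0]]
wrist_force: [1.1, -0.2, -0.4]
gripper_width: 0.641
gripper_force: 30.0
```

Run:
```python
from h import *
st=r.sense(); print(st["tcp_pos"],np.round(st["ee_rot"],3).tolist(),st["wrist_force"])
c=r.capture("scene"); d=r.capture("side")
save("pre",np.hstack([cv2.resize(c["img"][150:270,210:330],(400,400),interpolation=cv2.INTER_CUBIC),cv2.resize(d["img"][230:350,310:430],(400,400),interpolation=cv2.INTER_CUBIC)]))
```

```text
[ 0.5863388  -0.22915812  0.11626762] [[0.878, -0.478, 0.002], [-0.478, -0.878, -0.001], [0.002, -0.0, -1.0]] [ 1.14844193 -0.15615421 -0.43341928]
```

View pics/pre.png

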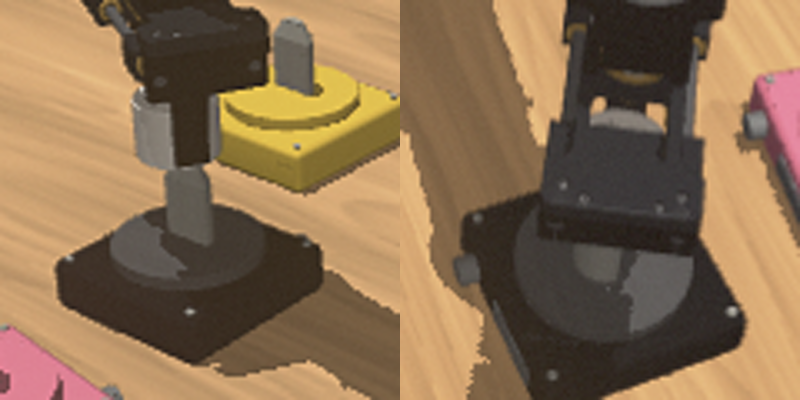

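The hub hangs square above the spindle in both views, just over its tip. I'll lower it gently with a small centring correction.

Request:
move_arm([
  [[0,0,0],[-0.003,-0.002,0],0],
  [[0,0,0],[0,0,0.016],0],
  [[0,0,0],[0,0,0.016],0],
  [[0,0,0],[0,0,0.016],0],
  [[0,0,0],[0,0,0.016],0],
  [[0,0,0],[0,0,0.016],0],
  [[0,0,0],[0,0,0],0],
])

```text
time_s: 7.4
tcp_pos: [0.5834, -0.2274, 0.0731]
ee_rot: [[0.878, -0.48, -0.003], [-0.48, -0.878, 0.001], [-0.003, 0.001, -1.0]]
wrist_force: [-0.4, 0.1, -0.4]
gripper_width: 0.64
gripper_force: 30.0
```

Request:
move_arm([
  [[0,0,0],[0,0,0.012],0],
  [[0,0,0],[0,0,0.012],0],
  [[0,0,0],[0,0,0.01],0],
  [[0,0,0],[0,0,0.007],0],
  [[0,0,0],[0,0,0],0],
  [[0,0,0],[0,0,0],0],
  [[0,0,0],[0,0,0],0],
])

```text
time_s: 8.1
tcp_pos: [0.5847, -0.2276, 0.0549]
ee_rot: [[0.878, -0.479, 0.001], [-0.479, -0.878, -0.0], [0.001, -0.0, -1.0]]
wrist_force: [0.9, -0.5, -1.1]
gripper_width: 0.644
gripper_force: 30.0
```

Request:
move_arm([
  [[0,0,0],[0,0,0.004],0],
  [[0,0,0],[0,0,0.002],0],
  [[0,0,0],[0,0,0],0],
  [[0,0,0],[0,0,0],0],
])

```text
time_s: 8.5
tcp_pos: [0.5846, -0.2276, 0.0519]
ee_rot: [[0.878, -0.479, 0.0], [-0.479, -0.878, -0.0], [0.0, -0.0, -1.0]]
wrist_force: [-1.5, 0.6, 2.7]
gripper_width: 0.646
gripper_force: 30.0
```

Light contact of about 3 N at the expected home height (TCP z 0.052). I'll release and retreat straight up.

Request:
move_arm([
  [[0,0,0],[0,0,0],1],
  [[0,0,0],[0,0,0],1],
  [[0,0,0],[0,0,0],1],
  [[0,0,0],[0,0,0],1],
  [[0,0,0],[0,0,-0.02],1],
  [[0,0,0],[0,0,-0.06],1],
  [[0,0,0],[0,0,-0.09],1],
  [[0,0,0],[-0.04,0,-0.08],1],
  [[0,0,0],[-0.06,0,-0.05],1],
  [[0,0,0],[-0.04,0,0],1],
  [[0,0,0],[0,0,0],1],
  [[0,0,0],[0,0,0],1],
])

```text
time_s: 9.7
tcp_pos: [0.5232, -0.194, 0.2024]
ee_rot: [[0.878, -0.479, 0.001], [-0.479, -0.878, -0.0], [0.001, -0.0, -1.0]]
wrist_force: [0.5, -0.7, 0.6]
gripper_width: 0.998
gripper_force: 0.0
```

Run:
```python
from h import *
st=r.sense(); print(st["tcp_pos"],st["wrist_force"],st["gripper_width"])
ims=[]
for n in ("scene","side","wrist"):
    c=r.capture(n); u,v=map(int,proj(c,(.586,-.227,.07))); y,x=max(0,v-60),max(0,u-60); ims.append(cv2.resize(c["img"][y:y+120,x:x+120],(266,400),interpolation=cv2.INTER_CUBIC))
    for d in r.pinpoint("d_hub",n): print(n,round(d["score"],2),onz(c,d["centre"],.045).round(4))
save("end",np.hstack(ims))
```

```text
[ 0.52321656 -0.1940208   0.20241887] [ 0.52213336 -0.68720182  0.62538503] 0.9976183075824027
scene 0.65 [0.7486 0.2016 0.045 ]
scene 0.57 [ 0.5782 -0.2361  0.045 ]
side 0.81 [ 0.5887 -0.2251  0.045 ]
wrist 0.92 [ 0.5847 -0.2293  0.045 ]
```

View pics/end.png

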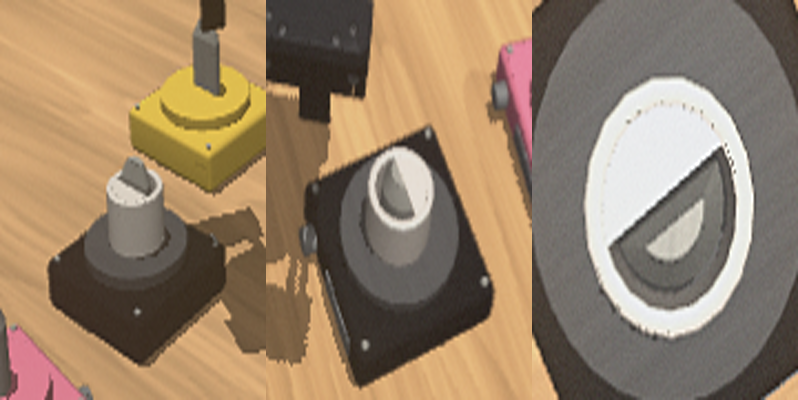

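The hub sits flat on the platter with the spindle through its D bore, its flat parallel to the spindle's, and the gripper clear of it.

```bash
python3 -c "
from station import r
print(r.finish_job())"
```

```text
the job is handed in; nothing more can be done
None
```

The D-bored hub is fully home on the dark rewinder's spindle, flat to flat and released; I left the round hubs alone and handed the job in at about 10 s, with no verdict returned.

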